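Lay two espresso serving boards

ROBOT

A 7-joint arm with a two-finger parallel gripper is mounted at the origin on a cart in front of the work surface, level with it; the furniture and walls round the work are solid. World frame = base frame: x ahead of the robot, y to its left, z up, the work surface at z = 0. Lengths are in m, angles in rad, forces in N, time in s.
With the tool pointing down it reaches from about 0.425 to 0.925 m from the base axis. Payload 6.8 kg.
Tool frame: the origin (TCP) lies between the finger pads; the fingertips stand r.tcp_to_tips ahead of it and the grasp point (between the pads) lies 3 mm ahead of it (r.tcp_to_tips is the distance from the TCP to the fingertips, in m); z points along the fingers, y is the line along which they close (so a half turn about z gives the same grasp; the last joint's range is limited). The gripper opens to 85 mm and grips with 20 to 120 N. Pads are 22 mm wide; open, the fingers measure 114 mm over their backs; the gripper's body (76 mm by 85 mm) begins 54 mm behind the grasp point. The pads swing forward as they close: fully open they stand 13 mm farther back than shut.
Start: joints at [-1.312, 0.477, 0.022, 1.555, -0.011, 1.109, -0.083], TCP at [0.242, 0.63, 0.253] pointing down, gripper open.
Joint ranges: [-2.96, 2.96], [-0.34, 2.1], [-1.41, 1.46], [0.24, 2.44], [-1.37, 4.51], [0.17, 1.92], [-2.96, 2.96]. Speed limits (rad/s): [2.39, 2.39, 3.14, 3.14, 3.14, 3.14, 3.14].

INTERFACE

Orientations are given as a rotation vector (axis times angle).
In Python, from bench import r gives the robot as it stands. The module is installed in compiled form; this text tells all that it offers.
- The arm moves only by the tool step_arm, never from a script. Its argument "moves" is a list of rows, each an object of numbers: "rx", "ry", "rz": the turn, a rotation vector about the tool's x, y, z in degrees; "dx", "dy", "dz": the shift along the tool's x, y, z in mm; "gripper": the opening, from -1 (shut) to 1 (fully open). In form: [{"rx": .., "ry": .., "rz": .., "dx": .., "dy": .., "dz": .., "gripper": ..}, ...]. A call has 1 to 20 rows; each row shifts and turns the commanded pose from where the row before left it, along the tool's axes as they then stand; what a row does not reach is not made up. A row lasts 1/8 s, in which the tool goes at most 62.5 mm and 10.7 degrees, less where a joint would pass 70% of its speed; a pose out of reach is approached as far as the arm can. A call is refused whole if a number of a shift passes 62.5 or a number of a turn 10.7, either way. A call with a gripper value outside its range is refused whole. The fingers move at their own pace and stop on an object; "grip_force" is the grip in N (left out, the last holds). Time passes only in rows, so rows that do not move let the fingers close. It gives the time, the measured TCP pose, the force, the opening and the grip force at its end, in the units of the state.
- r.get_obs(): the state, without advancing time (a new reading comes with each control period).
- r.grab_frame(name): name is "side" or "top"; returns the picture (420x560x3 uint8, blue, green, red); there is no depth.
- r.camera_info(name): a dict with "mtx" (3x3 intrinsics, pixels), "D" ([k1, k2, p1, p2, k3] as OpenCV has them; the pictures are not rectified), "rvec" (rotation vector, rad) and "tvec" (3), from world to camera coordinates, as OpenCV has them. Camera axes: x right, y down, z forward; pixel columns grow to the right and rows downward; lengths in m; the calibration is good to about 2 mm. A picture is of the moment at which its call begins. camera_info takes no time and is no camera call.
- r.hand_in(): hands the job in; it is judged then, once.
The state is a dict: "clock": time; "joints": joint angles; "qvel": joint speeds; "tau": joint torques, N m; "tcp_pos": TCP position; "orientation": TCP orientation; "contact_force": force on the tool from outside, world axes, zero at the start; "moment": the same for the moment, N m; "grip_width": finger opening in m; "gripper_force": force on a finger pad.
Only numpy, scipy, OpenCV 4.12 (cv2) and the standard library are available. Lean on these libraries where they do the work, as an engineer would, in place of code of your own. Each camera call takes 0.05 s, during which the arm holds its last target. There are 200 camera calls.

TASK

Lay both wooden serving boards for an espresso with water on the side: on each board set one of the small white espresso cups in the large round well, with its handle pointing to the right-hand end of the board (away from the glass), and one of the small shot glasses with the red line in the small round well. Everything must stand upright and flat in its well; leave the teaspoons, the big cup and the plain tumbler as they are and knock nothing over.

Things in the scene. Friction and masses are not known exactly. Their poses are not given: they have to be found in the camera images.
- cup_a_mid (a point): small white espresso cup, upright, 52 mm high, 63 mm wide at the rim and upper half, foot 48 mm, 0.13 kg. Point: on the round body's axis, 26 mm above the foot. Loop handle, 6 mm thick, along own -y to 60 mm from the axis, 9 to 44 mm above the foot; starts within 0.7 rad of world -y
- cup_b_mid (a point): small white espresso cup, upright, 52 mm high, 63 mm wide at the rim and upper half, foot 48 mm, 0.13 kg. Point: on the round body's axis, 26 mm above the foot. Loop handle, 6 mm thick, along own -y to 60 mm from the axis, 9 to 44 mm above the foot; starts within 0.7 rad of world -y. Second of two; either board
- shot_a_mid (a point): small clear tapered shot glass with a red line round it, upright; 49 mm across at the rim, 41 mm near the base, 61 mm high, about 0.11 kg. This point: on its axis, half-way up (30.5 mm above its base). Round: its yaw means nothing
- shot_b_mid (a point): small clear tapered shot glass with a red line round it, upright; 49 mm across at the rim, 41 mm near the base, 61 mm high, about 0.11 kg. This point: on its axis, half-way up (30.5 mm above its base). Round: its yaw means nothing. Second of two; either board
- board_oak: light oak serving board, fixed, 224 (own y) x 140 (own x) x 18 mm. Origin: centre of underside. In its top, 6 mm deep (floors 12 mm above the worktop): cup well, 62 mm wide, centre own x +22, y -47 mm; glass well, 50 mm wide, centre x +22, y +55; spoon groove 140 x 30, centre x -48, y 0, along the front edge (own -x, towards the robot). Right-hand end: own -y, by the cup well
- board_walnut: dark walnut serving board, fixed, 224 (own y) x 140 (own x) x 18 mm. Origin: centre of underside. In its top, 6 mm deep (floors 12 mm above the worktop): cup well, 62 mm wide, centre own x +22, y -47 mm; glass well, 50 mm wide, centre x +22, y +55; spoon groove 140 x 30, centre x -48, y 0, along the front edge (own -x, towards the robot). Right-hand end: own -y, by the cup well
- big_cup_mid (a point): big white cappuccino cup, upright, not wanted here: 80 mm across, 67 mm high, handle along own -y to 68 mm from its axis; loose. This point: on the axis, half-way up (33 mm)
- tumbler_mid (a point): plain clear tumbler without a line, upright, not wanted here: 62 mm across, 83 mm high; loose. This point: on the axis, half-way up (41.5 mm)
- spoon_oak: purple-handled teaspoon, 133 x 27 x 13 mm, loose, lying in the groove of the oak board, top 25 mm above the worktop; to be left there. Origin: centre of its underside, own x along its length
- spoon_walnut: purple-handled teaspoon, 133 x 27 x 13 mm, loose, lying in the groove of the walnut board, top 25 mm above the worktop; to be left there. Origin: centre of its underside, own x along its length
Not all that is in view belongs to the job. What is shaped like the part that bears shot_b_mid but orange is not meant.

How it is judged:
At the end, for the whole second after the job is handed in: On each board one espresso cup in the large well and one shot glass in the small well: within 10 mm of the well's centre each way, down on its floor (within 4 mm), upright within 0.1 rad, cup handle within 0.4 rad of the right-hand end; all released and at rest (((x of cup_a_mid in the frame of board_oak between 0.012 and 0.032 m and y of cup_a_mid in the frame of board_oak between -0.057 and -0.037 m and z of cup_a_mid in the frame of board_oak between 0.0339 and 0.0419 m and angle between each of cup_a_mid, cup_b_mid's own z axis and vertical below 0.1 rad and angle between the y axis of cup_a_mid and the y axis of board_oak, either way round below 0.4 rad and y of board_oak in the frame of cup_a_mid above 0 m and x of cup_b_mid in the frame of board_walnut between 0.012 and 0.032 m and y of cup_b_mid in the frame of board_walnut between -0.057 and -0.037 m and z of cup_b_mid in the frame of board_walnut between 0.0339 and 0.0419 m and angle between the y axis of cup_b_mid and the y axis of board_walnut, either way round below 0.4 rad and y of board_walnut in the frame of cup_b_mid above 0 m) or (x of cup_a_mid in the frame of board_walnut between 0.012 and 0.032 m and y of cup_a_mid in the frame of board_walnut between -0.057 and -0.037 m and z of cup_a_mid in the frame of board_walnut between 0.0339 and 0.0419 m and angle between each of cup_a_mid, cup_b_mid's own z axis and vertical below 0.1 rad and angle between the y axis of cup_a_mid and the y axis of board_walnut, either way round below 0.4 rad and y of board_walnut in the frame of cup_a_mid above 0 m and x of cup_b_mid in the frame of board_oak between 0.012 and 0.032 m and y of cup_b_mid in the frame of board_oak between -0.057 and -0.037 m and z of cup_b_mid in the frame of board_oak between 0.0339 and 0.0419 m and angle between the y axis of cup_b_mid and the y axis of board_oak, either way round below 0.4 rad and y of board_oak in the frame of cup_b_mid above 0 m)) and ((x of shot_a_mid in the frame of board_oak between 0.012 and 0.032 m and y of shot_a_mid in the frame of board_oak between 0.045 and 0.065 m and z of shot_a_mid in the frame of board_oak between 0.0385 and 0.0465 m and angle between each of shot_a_mid, shot_b_mid's own z axis and vertical below 0.1 rad and x of shot_b_mid in the frame of board_walnut between 0.012 and 0.032 m and y of shot_b_mid in the frame of board_walnut between 0.045 and 0.065 m and z of shot_b_mid in the frame of board_walnut between 0.0385 and 0.0465 m) or (x of shot_a_mid in the frame of board_walnut between 0.012 and 0.032 m and y of shot_a_mid in the frame of board_walnut between 0.045 and 0.065 m and z of shot_a_mid in the frame of board_walnut between 0.0385 and 0.0465 m and angle between each of shot_a_mid, shot_b_mid's own z axis and vertical below 0.1 rad and x of shot_b_mid in the frame of board_oak between 0.012 and 0.032 m and y of shot_b_mid in the frame of board_oak between 0.045 and 0.065 m and z of shot_b_mid in the frame of board_oak between 0.0385 and 0.0465 m)) and linear speed of each of cup_a, cup_b, shot_a, shot_b below 0.02 m/s and contact force between the fingers and cup_a below 0.1 N and contact force between the fingers and cup_b below 0.1 N and contact force between the fingers and shot_a below 0.1 N and contact force between the fingers and shot_b below 0.1 N); the robot touches nothing.
It fails at once if a cup or glass is knocked over (angle between any of cup_a_mid, cup_b_mid, shot_a_mid, shot_b_mid's own z axis and vertical above 0.6 rad).
It fails at once if the big cup or the tumbler is moved more than 30 mm (distance of any of big_cup_mid, tumbler_mid from where it was at the start of the episode above 0.03 m).
It fails at once if a teaspoon is moved more than 30 mm (distance of any of spoon_oak, spoon_walnut from where it was at the start of the episode above 0.03 m).
It also fails if it takes over 96 s, if anything falls off the work surface, if the arm or the gripper's body presses on something with over 40 N, if the wrist force passes 120 N, or if a joint passes its speed limit or range.

## Working session

There is one attempt and no reset: what is moved stays moved. The work goes in short steps, Python scripts to look and compute and a tool call to move; the robot and the scene stay as the last step left them, time stands still between calls to the robot, and variables do not carry over. Pictures are saved under pics/ and viewed, at most 14 in all, crops included, and the job is handed in when it is done.

Besides the shell and the picture viewer there is one more tool, called after "Emit:" by a JSON object that holds its "method" and its "body". step_arm: Moves the arm, as the interface text tells. Its arguments: {"type":"object","properties":{"moves":{"type":"array","items":{"type":"object","properties":{"rx":{"type":"number"},"ry":{"type":"number"},"rz":{"type":"number"},"dx":{"type":"number"},"dy":{"type":"number"},"dz":{"type":"number"},"gripper":{"type":"number"}}}},"grip_force":{"type":"number"}},"required":["moves"]}

```bash
mkdir -p pics; python3 - <<'E'
from bench import r
import cv2
for n in("top","side"):
    f=r.grab_frame(n); cv2.imwrite(f"pics/{n}0.png",f)
    i=r.camera_info(n); print(n,i)
print(r.get_obs(), r.tcp_to_tips)
E
```

```text
top {'mtx': array([[545.24454138,   0.        , 280.45873382],
       [  0.        , 545.24454138, 203.03733629],
       [  0.        ,   0.        ,   1.        ]]), 'D': array([-0.06601197,  0.        ,  0.        ,  0.        ,  0.        ]), 'rvec': array([ 2.15730018, -2.19524962,  0.10158842]), 'tvec': array([0.1229942 , 0.53681826, 1.25396918])}
side {'mtx': array([[390.27994835,   0.        , 273.46004038],
       [  0.        , 390.27994835, 204.97761307],
       [  0.        ,   0.        ,   1.        ]]), 'D': array([-0.06022073,  0.        ,  0.        ,  0.        ,  0.        ]), 'rvec': array([ 0.02841076,  2.79634672, -1.35675387]), 'tvec': array([ 0.54731297, -0.04154835,  1.19363042])}
{'clock': 0.1, 'joints': array([-1.31213609,  0.47774099,  0.02229307,  1.55633215, -0.01148823,
        1.10933164, -0.08310645]), 'qvel': array([ 0.00061658, -0.00310113, -0.00029437, -0.00069761, -0.0002354 ,
       -0.00147827, -0.00111508]), 'tau': array([ 4.59575778e-03, -5.97761858e+01,  1.61347546e+00, -2.81953669e+01,
        1.27948704e-02,  5.02988623e-03,  4.13828673e-06]), 'tcp_pos': array([0.24185349, 0.62964828, 0.2524148 ]), 'orientation': array([-5.72748554e-01, -3.08874044e+00,  2.62794038e-03]), 'contact_force': array([-0.36345343,  0.40706864, -0.95912626]), 'moment': array([-0.00827177, -0.00536854,  0.03816949]), 'gripper_force': 0.0, 'grip_width': 0.0856246726113151} 0.022
```

View pics/top0.png

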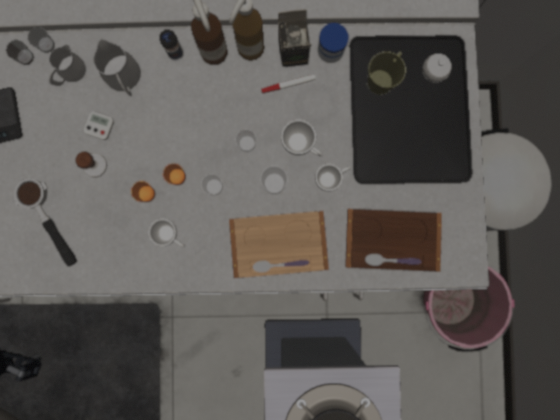

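View pics/side0.png

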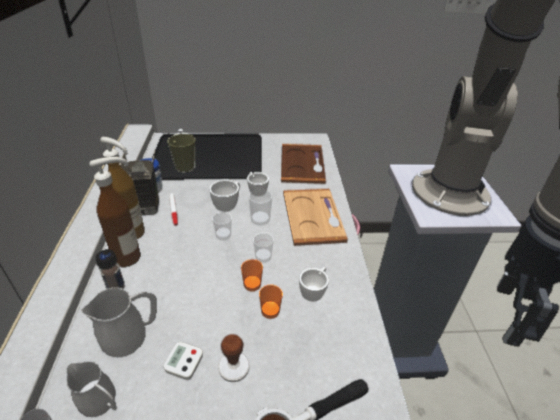

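The top view shows the espresso cups at about (163,232) and (328,177) and the red-line shot glasses at about (247,142) and (213,186). The tumbler is at (274,180), the big cup at (298,137), the oak board at (279,245) and the walnut board at (394,240). Next I'll zoom in.

```bash
cat > h.py <<'E'
import cv2,numpy as np
from bench import r
def ray(n,uv):
    i=r.camera_info(n);R=cv2.Rodrigues(i["rvec"])[0];t=i["tvec"]
    p=cv2.undistortPoints(np.array(uv,float).reshape(-1,1,2),i["mtx"],i["D"]).reshape(-1,2)
    d=np.c_[p,np.ones(len(p))]@R; return -R.T@t,d
def onplane(n,uv,z):
    o,d=ray(n,uv); return o+d*((z-o[2])/d[:,2:])
def proj(n,P):
    i=r.camera_info(n); return cv2.projectPoints(np.array(P,float).reshape(-1,3),i["rvec"],i["tvec"],i["mtx"],i["D"])[0].reshape(-1,2)
E
python3 - <<'E'
import cv2,numpy as np
f=cv2.imread("pics/top0.png")
def crop(x0,y0,w,h,s,o):
    c=cv2.convertScaleAbs(f[y0:y0+h,x0:x0+w],alpha=1.4)
    c=cv2.resize(c,None,fx=s,fy=s,interpolation=cv2.INTER_CUBIC)
    for x in range(0,w,10): cv2.putText(c,str(x0+x),(x*s,8),0,.3,(0,255,0)) if x%20==0 else 0; cv2.line(c,(x*s,10),(x*s,14),(0,255,0))
    for y in range(0,h,10): cv2.putText(c,str(y0+y),(0,y*s+4),0,.3,(0,255,0))
    cv2.imwrite(o,c)
crop(140,120,220,135,3,"pics/c1.png".replace("c1","c1"))
crop(220,200,230,85,3,"pics/c2.png")
E
```

```text
(no output)
```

View pics/c1.png

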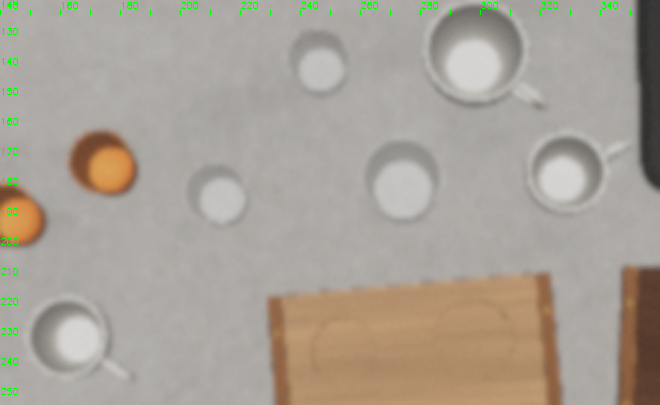

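View pics/c2.png

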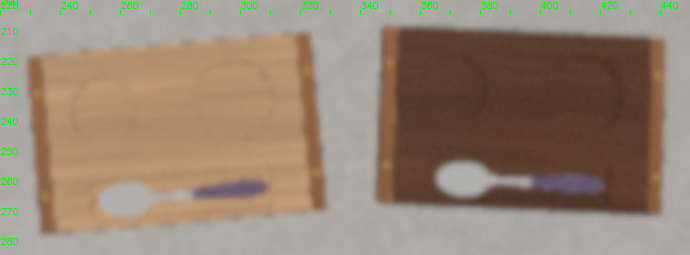

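The crops give rim centres of about (328.7,177.3) and (163,232.3) for the cups, with handles towards (345,170) and (180,245). The shot glass base discs are at about (247,143.7) and (213.5,187). The board edges are clear, so I'll compute the numbers.

```bash
cat > m.py <<'E'
from h import *
f=cv2.imread("pics/top0.png"); 
hsv=cv2.cvtColor(f,cv2.COLOR_BGR2HSV); g=cv2.cvtColor(f,cv2.COLOR_BGR2GRAY)
print("bg",hsv[270,200],g[270,200],"oak",hsv[225,285],"wal",hsv[225,395])
# boards
for nm,x0,x1 in(("oak",222,335),("wal",338,448)):
    m=np.zeros(g.shape,np.uint8); s=(hsv[...,1]>70).astype(np.uint8)*255
    m[200:285,x0:x1]=s[200:285,x0:x1]; m=cv2.morphologyEx(m,cv2.MORPH_CLOSE,np.ones((15,15)))
    c=max(cv2.findContours(m,0,2)[0],key=cv2.contourArea)
    P=onplane("top",c.reshape(-1,2),.018)[:,:2].astype(np.float32)*1000
    (cx,cy),wh,a=cv2.minAreaRect(P); b=cv2.boxPoints(((cx,cy),wh,a))
    # long edge = own y (world +y approx)
    e=[b[1]-b[0],b[2]-b[1]]; l=max(e,key=np.linalg.norm); l=l*np.sign(l[1]); yaw=np.arctan2(-l[0],l[1])
    R=np.array([[np.cos(yaw),-np.sin(yaw)],[np.sin(yaw),np.cos(yaw)]]);C=np.array([cx,cy])
    print(nm,C.round(1),np.round(wh,1),"yaw",np.degrees(yaw).round(2),"cup",(C+R@[22,-47]).round(1),"glass",(C+R@[22,55]).round(1))
# circles
S=4
def circ(nm,u,v,w,z,rmm,pick):
    a=cv2.resize(g[v-w:v+w,u-w:u+w],None,fx=S,fy=S,interpolation=cv2.INTER_CUBIC)
    sc=np.linalg.norm(np.diff(proj("top",onplane("top",[[u,v]],z)+np.array([[0,0,0],[.001,0,0]])),axis=0))
    R=rmm*sc*S
    c=cv2.HoughCircles(a,cv2.HOUGH_GRADIENT,1.0,5,param1=60,param2=8,minRadius=int(R*.92),maxRadius=int(R*1.08)+1)
    if c is None: print(nm,"none");return
    for x,y,rr in c[0][:2]:
        p=[u-w+(x+.5)/S-.5,v-w+(y+.5)/S-.5]
        print(nm,np.round(p,1),"r",(rr/S/sc).round(1),(onplane("top",[p],z)[0,:2]*1000).round(1))
for nm,u,v in(("cupA",163,232),("cupB",328,177)): circ(nm+" rim",u,v,20,.052,31.5,0)
for nm,u,v in(("shotA",247,142),("shotB",213,186)): circ(nm+" rim",u,v,17,.061,24.5,0);circ(nm+" base",u,v,17,.004,20.5,0)
circ("big",298,137,24,.067,40,0);circ("tum",274,180,20,.083,31,0)
for nm,c,t in(("A",(163,232.3),(183.5,246)),("B",(328.7,177.3),(349,168.5))):
    a,b=onplane("top",[c],.052)[0]*1000,onplane("top",[t],.035)[0]*1000; d=b-a
    print("handle",nm,d[:2].round(1),"yaw",np.degrees(np.arctan2(d[0],-d[1])).round(1))
E
python3 m.py
```

```text
bg [ 18  10 124] 122 oak [ 15 101 131] wal [  9 126  65]
oak [443.4 120.3] [137.2 222.3] yaw 3.97 cup [468.6  74.9] glass [461.6 176.7]
wal [ 448.1 -151.1] [222.8 136.3] yaw -3.61 cup [ 467.1 -199.3] glass [473.5 -97.5]
cupA rim [162.2 233. ] r 29.7 [472.2 385.4]
cupA rim [161.5 234.2] r 32.2 [469.4 387.1]
cupB rim [327.2 177.8] r 30.2 [593.    4.9]
cupB rim [327.8 179.2] r 32.1 [589.5   3.8]
shotA rim none
shotA base none
shotB rim none
shotB base none
big [298.2 137. ] r 36.9 [686.3  70.3]
big [299. 138.] r 39.8 [684.   68.6]
tum none
handle A [-31.8 -44. ] yaw -35.8
handle B [ 22.3 -49.7] yaw 24.2
```

```bash
cat > mos.py <<'E'
import cv2,numpy as np
def mosaic(img,items,out,w=40,h=30,s=10):
    T=[]
    for u,v in items:
        x0,y0=u-w//2,v-h//2
        a=img[y0:y0+h,x0:x0+w].astype(float); lo,hi=np.percentile(a,1),np.percentile(a,99.5)
        a=np.clip((a-lo)/(hi-lo)*255,0,255).astype(np.uint8)
        a=cv2.resize(a,None,fx=s,fy=s,interpolation=cv2.INTER_CUBIC)
        for k in range(0,w,5): cv2.line(a,(k*s+s//2,0),(k*s+s//2,6),(0,255,0)); cv2.putText(a,str(x0+k),(k*s-4,18),0,.33,(0,255,0))
        for k in range(0,h,5): cv2.line(a,(0,k*s+s//2),(6,k*s+s//2),(0,255,0)); cv2.putText(a,str(y0+k),(8,k*s+9),0,.33,(0,255,0))
        T.append(a)
    cv2.imwrite(out,np.vstack([np.hstack(T[:2]),np.hstack(T[2:])]))
E
python3 - <<'E'
from mos import *
mosaic(cv2.imread("pics/top0.png"),[(168,235),(333,177),(247,142),(213,186)],"pics/mt.png")
mosaic(cv2.imread("pics/side0.png"),[(314,284),(258,184),(222,225),(263,248)],"pics/ms.png")
E
```

```text
(no output)
```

View pics/mt.png

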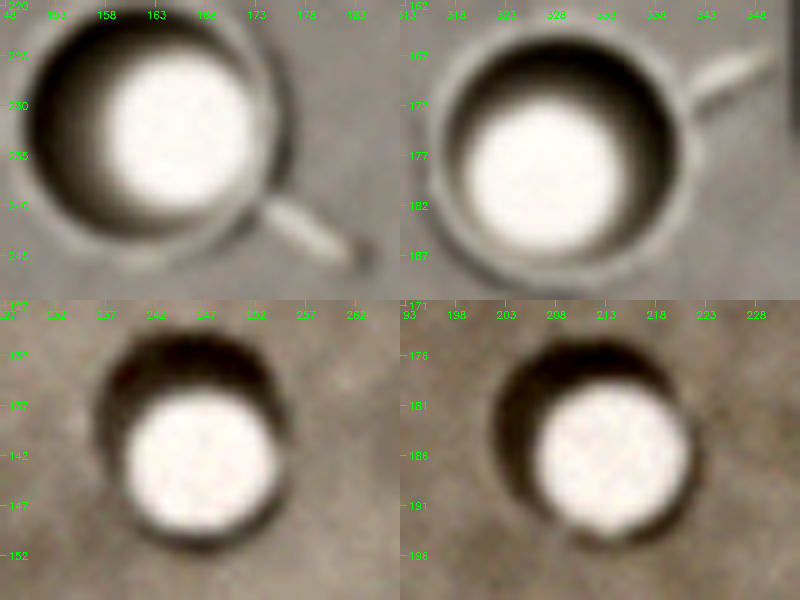

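View pics/ms.png

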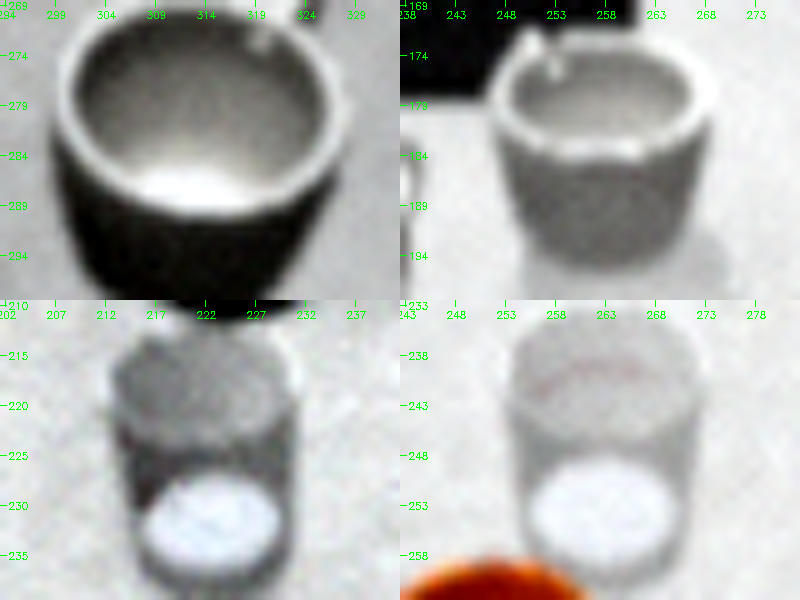

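The mosaics give these pixel centres:
- Cup A rim: (162.4,232.2), handle tip about (183,245.5).
- Cup B rim: (328.7,177), handle tip about (349.5,167).
- Shot A rim: (245.8,139.5), base disc (246.8,142.8).
- Shot B rim: (211.4,184.2), base disc (213.8,186). A red line shows in the side view.

```bash
python3 - <<'E'
from h import *
T={"cupA":[(162.4,232.2,.052)],"cupB":[(328.7,177,.052)],"shotA":[(245.8,139.5,.061),(246.8,142.8,.005)],"shotB":[(211.4,184.2,.061),(213.8,186,.005)],
"big":[(298.5,137,.067)],"tum":[(274,178,.083)]}
S={"cupB":[(257.7,178.3,.052)],"shotA":[(221.9,218.1,.061),(222.8,231.7,.005)],"shotB":[(263.1,240.3,.061),(262.8,253.5,.005)]}
for c,D in(("top",T),("side",S)):
    print(c,ray(c,[[0,0]])[0].round(3))
    for k,L in D.items():
        for u,v,z in L: print(" ",k,z,(onplane(c,[[u,v]],z)[0,:2]*1000).round(1))
for nm,c,t,rr in(("A",(162.4,232.2),(183.3,245.7),14),("B",(328.7,177),(350,166.8),14)):
    a,b=onplane("top",[c],.052)[0]*1000,onplane("top",[t],.04)[0]*1000; d=b-a
    q=onplane("top",[(c[0]+12.9,c[1])],.052)[0]*1000-a
    print(nm,d[:2].round(1),np.degrees(np.arctan2(d[0],-d[1])).round(1),"rim r",np.linalg.norm(q).round(1))
o=r.get_obs(); R=cv2.Rodrigues(o["orientation"])[0]; print(R.round(3))
E
```

```text
top [0.423 0.118 1.297]
  cupA 0.052 [474. 385.]
  cupB 0.052 [594.7   1.5]
  shotA 0.061 [683.8 191. ]
  shotA 0.005 [687.5 192. ]
  shotB 0.061 [581.5 270.8]
  shotB 0.005 [584.2 272. ]
  big 0.067 [686.3  69.7]
  tum 0.083 [590.2 127.3]
side [0.592 0.946 0.694]
  cupB 0.052 [594.9   6. ]
  shotA 0.061 [684.4 195.6]
  shotA 0.005 [686.2 184.4]
  shotB 0.061 [582.  276.9]
  shotB 0.005 [582.3 264.9]
A [-31.4 -45.8] -34.4 rim r 29.7
B [ 24.8 -51.5] 25.7 rim r 29.8
[[-0.934  0.359 -0.   ]
 [ 0.359  0.934 -0.002]
 [-0.    -0.002 -1.   ]]
```

```bash
cat > go.py <<'E'
import sys
from h import *
def st():
    o=r.get_obs(); R=cv2.Rodrigues(o["orientation"])[0]; return o,R,np.degrees(np.arctan2(R[1,1],R[0,1]))
o,R,phi=st(); p=o["tcp_pos"]*1000
print("t",round(o["clock"],2),"p",p.round(1),"phi",phi.round(1),"w",(o["grip_width"]*1000).round(1),"q",o["joints"].round(2),"F",o["contact_force"].round(1))
a=[float(v) for v in sys.argv[1:]]   # groups x y z phi
for k in range(0,len(a),4):
    t=np.array(a[k:k+3]); d=a[k+3]-phi; 
    Rz=cv2.Rodrigues(np.array([0,0,np.radians(d)]))[0]; R=Rz@R; phi=a[k+3]
    print("to",t,"rz",round(-d,1),"then shift",(R.T@(t-p)).round(1)); p=t
E
python3 go.py 474 385 130 5 474 385 34 5
```

```text
Traceback (most recent call last):
  File "go.py", line 6, in <module>
    print("t",round(o["clock"],2),"p",p.round(1),"phi",phi.round(1),"w",(o["grip_width"]*1000).round(1),"q",o["joints"].round(2),"F",o["contact_force"].round(1))
                                                                        ^^^^^^^^^^^^^^^^^^^^^^^^^^^^
AttributeError: 'float' object has no attribute 'round'
```

```bash
sed -i 's/(o\["grip_width"\]\*1000).round(1)/round(o["grip_width"]*1000,1)/' go.py; python3 go.py 474 385 130 5 474 385 34 5
```

```text
t 0.1 p [241.9 629.6 252.4] phi 69.0 w 85.6 q [-1.31  0.48  0.02  1.56 -0.01  1.11 -0.08] F [-0.4  0.4 -1. ]
to [474. 385. 130.] rz 64.0 then shift [-263.9  210.1  122.1]
to [474. 385.  34.] rz -0.0 then shift [ 0.   0.2 96. ]
```

Emit:
{"method": "step_arm", "body": {"moves": [{"rz": 10}, {"rz": 10}, {"rz": 10}, {"rz": 10}, {"rz": 10}, {"rz": 10}, {"rz": 4}, {"dx": -33, "dy": 26, "dz": 15}, {"dx": -33, "dy": 26, "dz": 15}, {"dx": -33, "dy": 26, "dz": 15}, {"dx": -33, "dy": 26, "dz": 15}, {"dx": -33, "dy": 26, "dz": 15}, {"dx": -33, "dy": 26, "dz": 15}, {"dx": -33, "dy": 27, "dz": 16}, {"dx": -33, "dy": 27, "dz": 16}, {}, {}], "grip_force": 25}}

```text
invalid input at $.moves[0]: expected keys rx, ry, rz, dx, dy, dz, gripper
```

```bash
python3 go.py 474 385 34 5
```

```text
t 0.1 p [241.9 629.6 252.4] phi 69.0 w 85.6 q [-1.31  0.48  0.02  1.56 -0.01  1.11 -0.08] F [-0.4  0.4 -1. ]
to [474. 385.  34.] rz 64.0 then shift [-263.9  210.3  218.1]
```

Emit:
{"method": "step_arm", "body": {"moves": [{"rx": 0, "ry": 0, "rz": 10, "dx": 0, "dy": 0, "dz": 0, "gripper": 1}, {"rx": 0, "ry": 0, "rz": 10, "dx": 0, "dy": 0, "dz": 0, "gripper": 1}, {"rx": 0, "ry": 0, "rz": 10, "dx": 0, "dy": 0, "dz": 0, "gripper": 1}, {"rx": 0, "ry": 0, "rz": 10, "dx": 0, "dy": 0, "dz": 0, "gripper": 1}, {"rx": 0, "ry": 0, "rz": 10, "dx": 0, "dy": 0, "dz": 0, "gripper": 1}, {"rx": 0, "ry": 0, "rz": 10, "dx": 0, "dy": 0, "dz": 0, "gripper": 1}, {"rx": 0, "ry": 0, "rz": 4, "dx": 0, "dy": 0, "dz": 0, "gripper": 1}, {"rx": 0, "ry": 0, "rz": 0, "dx": -33, "dy": 26, "dz": 15, "gripper": 1}, {"rx": 0, "ry": 0, "rz": 0, "dx": -33, "dy": 26, "dz": 15, "gripper": 1}, {"rx": 0, "ry": 0, "rz": 0, "dx": -33, "dy": 26, "dz": 15, "gripper": 1}, {"rx": 0, "ry": 0, "rz": 0, "dx": -33, "dy": 26, "dz": 15, "gripper": 1}, {"rx": 0, "ry": 0, "rz": 0, "dx": -33, "dy": 26, "dz": 15, "gripper": 1}, {"rx": 0, "ry": 0, "rz": 0, "dx": -33, "dy": 26, "dz": 15, "gripper": 1}, {"rx": 0, "ry": 0, "rz": 0, "dx": -33, "dy": 27, "dz": 16, "gripper": 1}, {"rx": 0, "ry": 0, "rz": 0, "dx": -33, "dy": 27, "dz": 16, "gripper": 1}, {"rx": 0, "ry": 0, "rz": 0, "dx": 0, "dy": 0, "dz": 0, "gripper": 1}, {"rx": 0, "ry": 0, "rz": 0, "dx": 0, "dy": 0, "dz": 0, "gripper": 1}], "grip_force": 25}}

```text
clock: 2.22
tcp_pos: [0.4737, 0.3857, 0.1311]
orientation: [-2.122, -2.316, 0.001]
contact_force: [-0.5, 0.5, -0.1]
grip_width: 0.0855
gripper_force: 0.0
```

```bash
python3 go.py 474 385 34 5
```

```text
t 2.23 p [473.7 385.7 131.1] phi 5.0 w 85.5 q [-1.    0.52  0.29  1.83 -0.2   0.81 -0.53] F [-0.5  0.5 -0.1]
to [474. 385.  34.] rz -0.0 then shift [-0.8  0.3 97.1]
```

Emit:
{"method": "step_arm", "body": {"moves": [{"rx": 0, "ry": 0, "rz": 0, "dx": -0.5, "dy": 0, "dz": 35, "gripper": 1}, {"rx": 0, "ry": 0, "rz": 0, "dx": 0, "dy": 0, "dz": 35, "gripper": 1}, {"rx": 0, "ry": 0, "rz": 0, "dx": 0, "dy": 0, "dz": 18, "gripper": 1}, {"rx": 0, "ry": 0, "rz": 0, "dx": 0, "dy": 0, "dz": 9, "gripper": 1}, {"rx": 0, "ry": 0, "rz": 0, "dx": 0, "dy": 0, "dz": 0, "gripper": 1}, {"rx": 0, "ry": 0, "rz": 0, "dx": 0, "dy": 0, "dz": 0, "gripper": 0}, {"rx": 0, "ry": 0, "rz": 0, "dx": 0, "dy": 0, "dz": 0, "gripper": -1}, {"rx": 0, "ry": 0, "rz": 0, "dx": 0, "dy": 0, "dz": 0, "gripper": -1}, {"rx": 0, "ry": 0, "rz": 0, "dx": 0, "dy": 0, "dz": 0, "gripper": -1}, {"rx": 0, "ry": 0, "rz": 0, "dx": 0, "dy": 0, "dz": 0, "gripper": -1}, {"rx": 0, "ry": 0, "rz": 0, "dx": 0, "dy": 0, "dz": 0, "gripper": -1}], "grip_force": 30}}

```text
clock: 3.6
tcp_pos: [0.4748, 0.3855, 0.0357]
orientation: [-2.123, -2.316, -0.003]
contact_force: [-1.4, -0.8, 6.7]
grip_width: 0.0613
gripper_force: 32.1
```

```bash
python3 go.py 474 385 100 5 468.6 74.9 100 43.4 468.6 74.9 48 43.4
```

```text
t 3.6 p [474.8 385.5  35.7] phi 5.0 w 61.3 q [-0.96  0.66  0.24  1.87 -0.24  0.64 -0.49] F [-1.4 -0.8  6.7]
to [474. 385. 100.] rz -0.0 then shift [ -0.3  -0.8 -64.3]
to [468.6  74.9 100. ] rz -38.4 then shift [-221.6 -217.    -0.6]
to [468.6  74.9  48. ] rz -0.0 then shift [-0.1 -0.1 52. ]
```

Emit:
{"method": "step_arm", "body": {"moves": [{"rx": 0, "ry": 0, "rz": 0, "dx": 0, "dy": 0, "dz": -10, "gripper": -1}, {"rx": 0, "ry": 0, "rz": 0, "dx": 0, "dy": 0, "dz": -25, "gripper": -1}, {"rx": 0, "ry": 0, "rz": 0, "dx": 0, "dy": 0, "dz": -29, "gripper": -1}, {"rx": 0, "ry": 0, "rz": -8, "dx": 0, "dy": 0, "dz": 0, "gripper": -1}, {"rx": 0, "ry": 0, "rz": -8, "dx": 0, "dy": 0, "dz": 0, "gripper": -1}, {"rx": 0, "ry": 0, "rz": -8, "dx": 0, "dy": 0, "dz": 0, "gripper": -1}, {"rx": 0, "ry": 0, "rz": -8, "dx": 0, "dy": 0, "dz": 0, "gripper": -1}, {"rx": 0, "ry": 0, "rz": -6.4, "dx": 0, "dy": 0, "dz": 0, "gripper": -1}, {"rx": 0, "ry": 0, "rz": 0, "dx": -15, "dy": -15, "dz": 0, "gripper": -1}, {"rx": 0, "ry": 0, "rz": 0, "dx": -25, "dy": -25, "dz": 0, "gripper": -1}, {"rx": 0, "ry": 0, "rz": 0, "dx": -28, "dy": -27, "dz": 0, "gripper": -1}, {"rx": 0, "ry": 0, "rz": 0, "dx": -28, "dy": -27, "dz": 0, "gripper": -1}, {"rx": 0, "ry": 0, "rz": 0, "dx": -28, "dy": -27, "dz": 0, "gripper": -1}, {"rx": 0, "ry": 0, "rz": 0, "dx": -28, "dy": -27, "dz": 0, "gripper": -1}, {"rx": 0, "ry": 0, "rz": 0, "dx": -28, "dy": -27, "dz": 0, "gripper": -1}, {"rx": 0, "ry": 0, "rz": 0, "dx": -25, "dy": -25, "dz": 0, "gripper": -1}, {"rx": 0, "ry": 0, "rz": 0, "dx": -17, "dy": -17, "dz": 0, "gripper": -1}, {"rx": 0, "ry": 0, "rz": 0, "dx": 0, "dy": 0, "dz": 0, "gripper": -1}, {"rx": 0, "ry": 0, "rz": 0, "dx": 0, "dy": 0, "dz": 0, "gripper": -1}]}}

```text
clock: 5.98
tcp_pos: [0.4689, 0.0747, 0.0985]
orientation: [1.245, 2.884, 0.001]
contact_force: [-1.1, 0.9, -1.6]
grip_width: 0.0616
gripper_force: 33.2
```

```bash
python3 go.py 468.6 74.9 48 43.4; python3 - <<'E'
from mos import *
from h import *
t=r.grab_frame("top");s=r.grab_frame("side");cv2.imwrite("pics/t1.png",t);cv2.imwrite("pics/s1.png",s)
# predicted well centres in side
print(proj("side",[[.4686,.0749,.018],[.4616,.1767,.018],[.4671,-.1993,.018],[.4735,-.0975,.018]]).round(1),proj("top",[[.4686,.0749,.018],[.4616,.1767,.018],[.4671,-.1993,.018],[.4735,-.0975,.018]]).round(1))
a=cv2.resize(t[190:290,210:330],None,fx=4,fy=4);b=cv2.resize(s[140:260,250:370],None,fx=10/3,fy=10/3);cv2.imwrite("pics/v1.png",np.hstack([a[:400,:400],b[:400,:400]]))
E
```

```text
t 5.97 p [468.9  74.7  98.5] phi 43.3 w 61.6 q [-0.39  0.38  0.12  2.16 -0.08  0.61  0.54] F [-1.1  0.9 -1.6]
to [468.6  74.9  48. ] rz -0.1 then shift [ 0.3 -0.1 50.5]
[[302.3 202. ]
 [308.4 225.7]
 [295.5 152.4]
 [295.9 168.8]] [[297.5 232.8]
 [254.1 236.6]
 [413.8 231.3]
 [370.7 229.4]]
```

View pics/v1.png

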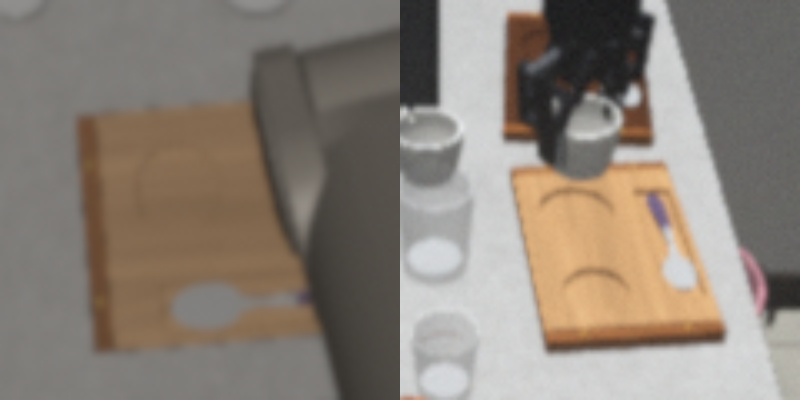

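The cup is upright in the gripper, and the oak well at (297.5,233) matches the computed centre. I'll lower it.

Emit:
{"method": "step_arm", "body": {"moves": [{"rx": 0, "ry": 0, "rz": 0, "dx": 0, "dy": 0, "dz": 18, "gripper": -1}, {"rx": 0, "ry": 0, "rz": 0, "dx": 0, "dy": 0, "dz": 14, "gripper": -1}, {"rx": 0, "ry": 0, "rz": 0, "dx": 0, "dy": 0, "dz": 8, "gripper": -1}, {"rx": 0, "ry": 0, "rz": 0, "dx": 0, "dy": 0, "dz": 5, "gripper": -1}, {"rx": 0, "ry": 0, "rz": 0, "dx": 0, "dy": 0, "dz": 4, "gripper": -1}, {"rx": 0, "ry": 0, "rz": 0, "dx": 0, "dy": 0, "dz": 2, "gripper": -1}, {"rx": 0, "ry": 0, "rz": 0, "dx": 0, "dy": 0, "dz": 0, "gripper": -1}, {"rx": 0, "ry": 0, "rz": 0, "dx": 0, "dy": 0, "dz": 0, "gripper": -1}]}}

```text
clock: 7.08
tcp_pos: [0.4691, 0.0744, 0.0477]
orientation: [1.243, 2.885, 0.0]
contact_force: [-2.2, -1.7, 5.1]
grip_width: 0.062
gripper_force: 33.6
```

Emit:
{"method": "step_arm", "body": {"moves": [{"rx": 0, "ry": 0, "rz": 0, "dx": 0, "dy": 0, "dz": 0, "gripper": 0.6}, {"rx": 0, "ry": 0, "rz": 0, "dx": 0, "dy": 0, "dz": 0, "gripper": 1}, {"rx": 0, "ry": 0, "rz": 0, "dx": 0, "dy": 0, "dz": 0, "gripper": 1}, {"rx": 0, "ry": 0, "rz": 0, "dx": 0, "dy": 0, "dz": 0, "gripper": 1}, {"rx": 0, "ry": 0, "rz": 0, "dx": 0, "dy": 0, "dz": -15, "gripper": 1}, {"rx": 0, "ry": 0, "rz": 0, "dx": 0, "dy": 0, "dz": -30, "gripper": 1}, {"rx": 0, "ry": 0, "rz": 0, "dx": 0, "dy": 0, "dz": -40, "gripper": 1}, {"rx": 0, "ry": 0, "rz": -7, "dx": 0, "dy": 0, "dz": 0, "gripper": 1}, {"rx": 0, "ry": 0, "rz": -8, "dx": 0, "dy": 0, "dz": 0, "gripper": 1}, {"rx": 0, "ry": 0, "rz": -7, "dx": 0, "dy": 0, "dz": 0, "gripper": 1}]}}

```text
clock: 8.32
tcp_pos: [0.4692, 0.0744, 0.1335]
orientation: [0.663, 3.07, 0.001]
contact_force: [0.2, 0.3, -1.2]
grip_width: 0.0855
gripper_force: 0.0
```

```bash
python3 go.py 594.5 3 120 65 594.5 3 35 65
```

```text
t 8.32 p [469.2  74.4 133.5] phi 65.6 w 85.5 q [-0.33  0.32  0.05  2.13 -0.02  0.69  0.88] F [ 0.2  0.3 -1.2]
to [594.5   3.  120. ] rz 0.6 then shift [-143.7  -11.8   13.6]
to [594.5   3.   35. ] rz -0.0 then shift [ 0.1 -0.1 85. ]
```

Emit:
{"method": "step_arm", "body": {"moves": [{"rx": 0, "ry": 0, "rz": 0, "dx": -30, "dy": -2, "dz": 0, "gripper": 1}, {"rx": 0, "ry": 0, "rz": 0, "dx": -40, "dy": -3, "dz": 4, "gripper": 1}, {"rx": 0, "ry": 0, "rz": 0, "dx": -40, "dy": -4, "dz": 5, "gripper": 1}, {"rx": 0, "ry": 0, "rz": 0, "dx": -34, "dy": -3, "dz": 5, "gripper": 1}, {"rx": 0, "ry": 0, "rz": 0, "dx": 0, "dy": 0, "dz": 0, "gripper": 1}, {"rx": 0, "ry": 0, "rz": 0, "dx": 0, "dy": 0, "dz": 30, "gripper": 1}, {"rx": 0, "ry": 0, "rz": 0, "dx": 0, "dy": 0, "dz": 30, "gripper": 1}, {"rx": 0, "ry": 0, "rz": 0, "dx": 0, "dy": 0, "dz": 16, "gripper": 1}, {"rx": 0, "ry": 0, "rz": 0, "dx": 0, "dy": 0, "dz": 9, "gripper": 1}, {"rx": 0, "ry": 0, "rz": 0, "dx": 0, "dy": 0, "dz": 0, "gripper": 1}, {"rx": 0, "ry": 0, "rz": 0, "dx": 0, "dy": 0, "dz": 0, "gripper": 0}, {"rx": 0, "ry": 0, "rz": 0, "dx": 0, "dy": 0, "dz": 0, "gripper": -1}, {"rx": 0, "ry": 0, "rz": 0, "dx": 0, "dy": 0, "dz": 0, "gripper": -1}, {"rx": 0, "ry": 0, "rz": 0, "dx": 0, "dy": 0, "dz": 0, "gripper": -1}, {"rx": 0, "ry": 0, "rz": 0, "dx": 0, "dy": 0, "dz": 0, "gripper": -1}, {"rx": 0, "ry": 0, "rz": 0, "dx": 0, "dy": 0, "dz": -10, "gripper": -1}, {"rx": 0, "ry": 0, "rz": 0, "dx": 0, "dy": 0, "dz": -30, "gripper": -1}, {"rx": 0, "ry": 0, "rz": 0, "dx": 0, "dy": 0, "dz": -40, "gripper": -1}]}}

```text
clock: 10.58
tcp_pos: [0.5943, 0.0036, 0.114]
orientation: [-0.669, -3.068, 0.001]
contact_force: [1.2, -0.2, -1.9]
grip_width: 0.0611
gripper_force: 33.2
```

```bash
python3 go.py 467.1 -199.3 100 36 467.1 -199.3 48 36; python3 - <<'E'
from h import *
s=r.grab_frame("side");t=r.grab_frame("top")
cv2.imwrite("pics/v2.png",np.hstack([cv2.resize(t[120:270,210:360],(400,400)),cv2.resize(s[100:280,190:370],(400,400))]))
E
```

```text
t 10.57 p [594.3   3.6 114. ] phi 65.4 w 61.1 q [-0.17  0.51  0.08  1.87 -0.05  0.76  1.08] F [ 1.2 -0.2 -1.9]
to [ 467.1 -199.3  100. ] rz 29.4 then shift [ -89.4 -222.1   14.1]
to [ 467.1 -199.3   48. ] rz -0.0 then shift [-0.1  0.  52. ]
```

View pics/v2.png

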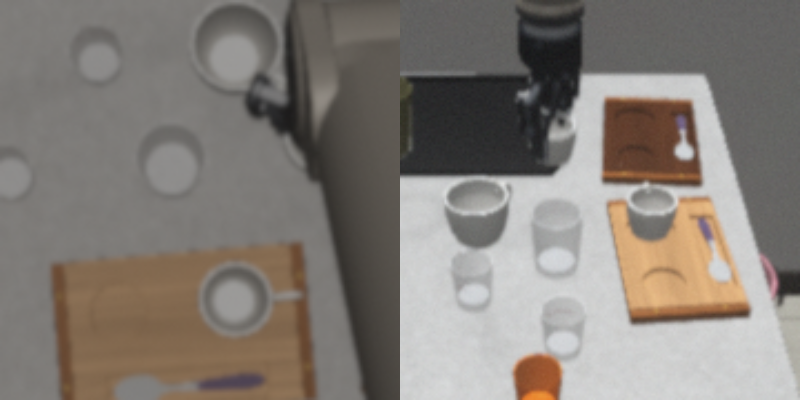

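Cup A sits well in the oak board with its handle to the right, and cup B is held. I'll carry it to the walnut board.

Emit:
{"method": "step_arm", "body": {"moves": [{"rx": 0, "ry": 0, "rz": 8, "dx": 0, "dy": 0, "dz": 0, "gripper": -1}, {"rx": 0, "ry": 0, "rz": 8, "dx": 0, "dy": 0, "dz": 0, "gripper": -1}, {"rx": 0, "ry": 0, "rz": 8, "dx": 0, "dy": 0, "dz": 0, "gripper": -1}, {"rx": 0, "ry": 0, "rz": 5.5, "dx": 0, "dy": 0, "dz": 0, "gripper": -1}, {"rx": 0, "ry": 0, "rz": 0, "dx": -7, "dy": -18, "dz": 0, "gripper": -1}, {"rx": 0, "ry": 0, "rz": 0, "dx": -14, "dy": -34, "dz": 2, "gripper": -1}, {"rx": 0, "ry": 0, "rz": 0, "dx": -16, "dy": -40, "dz": 3, "gripper": -1}, {"rx": 0, "ry": 0, "rz": 0, "dx": -16, "dy": -40, "dz": 3, "gripper": -1}, {"rx": 0, "ry": 0, "rz": 0, "dx": -16, "dy": -40, "dz": 3, "gripper": -1}, {"rx": 0, "ry": 0, "rz": 0, "dx": -13, "dy": -32, "dz": 3, "gripper": -1}, {"rx": 0, "ry": 0, "rz": 0, "dx": -7, "dy": -18, "dz": 0, "gripper": -1}, {"rx": 0, "ry": 0, "rz": 0, "dx": 0, "dy": 0, "dz": 0, "gripper": -1}, {"rx": 0, "ry": 0, "rz": 0, "dx": 0, "dy": 0, "dz": 0, "gripper": -1}]}}

```text
clock: 12.3
tcp_pos: [0.4682, -0.1975, 0.0995]
orientation: [1.426, 2.799, 0.001]
contact_force: [0.9, 0.8, -1.0]
grip_width: 0.0607
gripper_force: 33.2
```

```bash
python3 go.py 467.1 -199.3 47 36
```

```text
t 12.3 p [ 468.2 -197.5   99.5] phi 36.0 w 60.7 q [ 0.1   0.43  0.22  2.09 -0.15  0.64  1.05] F [ 0.9  0.8 -1. ]
to [ 467.1 -199.3   47. ] rz 0.0 then shift [-0.8 -2.  52.5]
```

Emit:
{"method": "step_arm", "body": {"moves": [{"rx": 0, "ry": 0, "rz": 0, "dx": -1, "dy": -2, "dz": 18, "gripper": -1}, {"rx": 0, "ry": 0, "rz": 0, "dx": 0, "dy": 0, "dz": 14, "gripper": -1}, {"rx": 0, "ry": 0, "rz": 0, "dx": 0, "dy": 0, "dz": 8, "gripper": -1}, {"rx": 0, "ry": 0, "rz": 0, "dx": 0, "dy": 0, "dz": 5, "gripper": -1}, {"rx": 0, "ry": 0, "rz": 0, "dx": 0, "dy": 0, "dz": 4, "gripper": -1}, {"rx": 0, "ry": 0, "rz": 0, "dx": 0, "dy": 0, "dz": 2.5, "gripper": -1}, {"rx": 0, "ry": 0, "rz": 0, "dx": 0, "dy": 0, "dz": 0, "gripper": -1}, {"rx": 0, "ry": 0, "rz": 0, "dx": 0, "dy": 0, "dz": 0, "gripper": -1}]}}

```text
clock: 13.3
tcp_pos: [0.4663, -0.2008, 0.048]
orientation: [1.429, 2.797, 0.0]
contact_force: [-0.2, -0.3, -1.3]
grip_width: 0.061
gripper_force: 33.2
```

Emit:
{"method": "step_arm", "body": {"moves": [{"rx": 0, "ry": 0, "rz": 0, "dx": 0, "dy": 1, "dz": 1, "gripper": -1}, {"rx": 0, "ry": 0, "rz": 0, "dx": 0, "dy": 0, "dz": 1, "gripper": -1}, {"rx": 0, "ry": 0, "rz": 0, "dx": 0, "dy": 0, "dz": 0, "gripper": -1}]}}

```text
clock: 13.68
tcp_pos: [0.4673, -0.2, 0.0466]
orientation: [1.429, 2.797, 0.001]
contact_force: [-2.4, 1.0, 8.3]
grip_width: 0.0606
gripper_force: 33.8
```

Contact felt. I'll release and lift.

Emit:
{"method": "step_arm", "body": {"moves": [{"rx": 0, "ry": 0, "rz": 0, "dx": 0, "dy": 0, "dz": 0, "gripper": 0.6}, {"rx": 0, "ry": 0, "rz": 0, "dx": 0, "dy": 0, "dz": 0, "gripper": 1}, {"rx": 0, "ry": 0, "rz": 0, "dx": 0, "dy": 0, "dz": 0, "gripper": 1}, {"rx": 0, "ry": 0, "rz": 0, "dx": 0, "dy": 0, "dz": 0, "gripper": 1}, {"rx": 0, "ry": 0, "rz": 0, "dx": 0, "dy": 0, "dz": -15, "gripper": 1}, {"rx": 0, "ry": 0, "rz": 0, "dx": 0, "dy": 0, "dz": -35, "gripper": 1}, {"rx": 0, "ry": 0, "rz": 0, "dx": 0, "dy": 0, "dz": -50, "gripper": 1}]}}

```text
clock: 14.55
tcp_pos: [0.4662, -0.1999, 0.1469]
orientation: [-1.428, -2.796, 0.001]
contact_force: [0.7, 0.3, 0.3]
grip_width: 0.0851
gripper_force: 0.0
```

```bash
python3 go.py 685 191.5 145 36 685 191.5 34 36
```

```text
t 14.55 p [ 466.2 -199.9  146.9] phi 35.9 w 85.1 q [ 0.08  0.35  0.25  2.06 -0.12  0.75  1.03] F [0.7 0.3 0.3]
to [685.  191.5 145. ] rz -0.1 then shift [188.  407.    1.6]
to [685.  191.5  34. ] rz -0.0 then shift [ -0.2   0.2 111. ]
```

Emit:
{"method": "step_arm", "body": {"moves": [{"rx": 0, "ry": 0, "rz": 0, "dx": 14, "dy": 30, "dz": 0, "gripper": 1}, {"rx": 0, "ry": 0, "rz": 0, "dx": 20, "dy": 43, "dz": 0, "gripper": 1}, {"rx": 0, "ry": 0, "rz": 0, "dx": 22, "dy": 48, "dz": 0, "gripper": 1}, {"rx": 0, "ry": 0, "rz": 0, "dx": 22, "dy": 48, "dz": 0, "gripper": 1}, {"rx": 0, "ry": 0, "rz": 0, "dx": 22, "dy": 48, "dz": 0, "gripper": 1}, {"rx": 0, "ry": 0, "rz": 0, "dx": 22, "dy": 48, "dz": 0, "gripper": 1}, {"rx": 0, "ry": 0, "rz": 0, "dx": 22, "dy": 48, "dz": 0, "gripper": 1}, {"rx": 0, "ry": 0, "rz": 0, "dx": 20, "dy": 43, "dz": 0, "gripper": 1}, {"rx": 0, "ry": 0, "rz": 0, "dx": 14, "dy": 30, "dz": 0, "gripper": 1}, {"rx": 0, "ry": 0, "rz": 0, "dx": 10, "dy": 21, "dz": 0, "gripper": 1}, {"rx": 0, "ry": 0, "rz": 0, "dx": 0, "dy": 0, "dz": 0, "gripper": 1}, {"rx": 0, "ry": 0, "rz": 0, "dx": 0, "dy": 0, "dz": 0, "gripper": 1}]}}

```text
clock: 16.05
tcp_pos: [0.6863, 0.1892, 0.1462]
orientation: [1.431, 2.797, -0.002]
contact_force: [-0.2, 0.0, -0.1]
grip_width: 0.0854
gripper_force: 0.0
```

```bash
python3 go.py 685 191.5 33 36
```

```text
t 16.05 p [686.3 189.2 146.2] phi 35.8 w 85.4 q [-0.48  0.64  0.18  1.55 -0.13  0.96  0.37] F [-0.2  0.  -0.1]
to [685.  191.5  33. ] rz -0.2 then shift [  2.7   0.4 113.2]
```

Emit:
{"method": "step_arm", "body": {"moves": [{"rx": 0, "ry": 0, "rz": 0, "dx": 2.5, "dy": 0.5, "dz": 30, "gripper": 1}, {"rx": 0, "ry": 0, "rz": 0, "dx": 0, "dy": 0, "dz": 40, "gripper": 1}, {"rx": 0, "ry": 0, "rz": 0, "dx": 0, "dy": 0, "dz": 25, "gripper": 1}, {"rx": 0, "ry": 0, "rz": 0, "dx": 0, "dy": 0, "dz": 12, "gripper": 1}, {"rx": 0, "ry": 0, "rz": 0, "dx": 0, "dy": 0, "dz": 6, "gripper": 1}, {"rx": 0, "ry": 0, "rz": 0, "dx": 0, "dy": 0, "dz": 0, "gripper": 0.3}, {"rx": 0, "ry": 0, "rz": 0, "dx": 0, "dy": 0, "dz": 0, "gripper": -0.2}, {"rx": 0, "ry": 0, "rz": 0, "dx": 0, "dy": 0, "dz": 0, "gripper": -1}, {"rx": 0, "ry": 0, "rz": 0, "dx": 0, "dy": 0, "dz": 0, "gripper": -1}, {"rx": 0, "ry": 0, "rz": 0, "dx": 0, "dy": 0, "dz": 0, "gripper": -1}, {"rx": 0, "ry": 0, "rz": 0, "dx": 0, "dy": 0, "dz": 0, "gripper": -1}, {"rx": 0, "ry": 0, "rz": 0, "dx": 0, "dy": 0, "dz": 0, "gripper": -1}]}}

```text
clock: 17.55
tcp_pos: [0.6861, 0.1931, 0.034]
orientation: [1.429, 2.797, 0.001]
contact_force: [-2.1, -0.5, 6.3]
grip_width: 0.0457
gripper_force: 29.6
```

Emit:
{"method": "step_arm", "body": {"moves": [{"rx": 0, "ry": 0, "rz": 0, "dx": 0, "dy": 0, "dz": -10, "gripper": -1}, {"rx": 0, "ry": 0, "rz": 0, "dx": 0, "dy": 0, "dz": -30, "gripper": -1}, {"rx": 0, "ry": 0, "rz": 0, "dx": 0, "dy": 0, "dz": -40, "gripper": -1}, {"rx": 0, "ry": 0, "rz": 0, "dx": 0, "dy": 0, "dz": -30, "gripper": -1}, {"rx": 0, "ry": 0, "rz": 0, "dx": 0, "dy": 0, "dz": -10, "gripper": -1}, {"rx": 0, "ry": 0, "rz": 0, "dx": 0, "dy": 0, "dz": 0, "gripper": -1}]}}

```text
clock: 18.3
tcp_pos: [0.6855, 0.1933, 0.1529]
orientation: [1.429, 2.798, 0.001]
contact_force: [-0.7, 0.4, -0.3]
grip_width: 0.0459
gripper_force: 30.7
```

```bash
python3 go.py 473.5 -97.5 150 36; python3 - <<'E'
from h import *
s=r.grab_frame("side");t=r.grab_frame("top")
cv2.imwrite("pics/v3.png",np.hstack([cv2.resize(t[190:290,330:430+20],(480,400)),cv2.resize(s[100:280,190:370],(300,400))]))
E
```

```text
t 18.3 p [685.5 193.3 152.9] phi 35.9 w 45.9 q [-0.48  0.64  0.18  1.55 -0.13  0.97  0.36] F [-0.7  0.4 -0.3]
to [473.5 -97.5 150. ] rz -0.1 then shift [-110.6 -342.4    2.7]
```

View pics/v3.png

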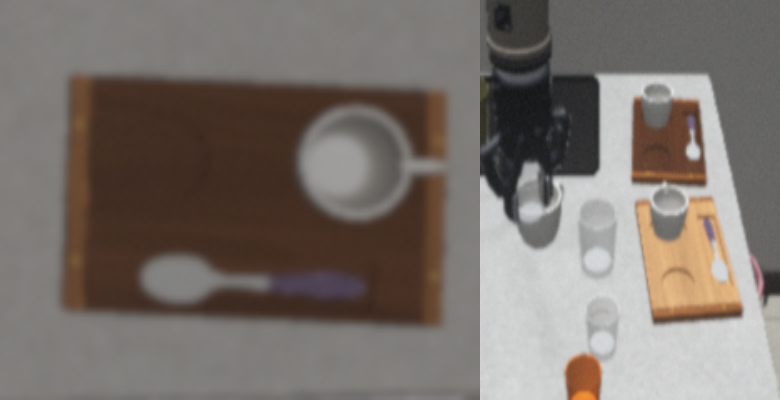

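Cup B is in the walnut well with its handle to the right, and shot A is held. I'll carry it to the walnut glass well.

Emit:
{"method": "step_arm", "body": {"moves": [{"rx": 0, "ry": 0, "rz": 0, "dx": -6, "dy": -18, "dz": 0, "gripper": -1}, {"rx": 0, "ry": 0, "rz": 0, "dx": -10, "dy": -32, "dz": 0, "gripper": -1}, {"rx": 0, "ry": 0, "rz": 0, "dx": -13, "dy": -40, "dz": 0, "gripper": -1}, {"rx": 0, "ry": 0, "rz": 0, "dx": -14, "dy": -44, "dz": 0, "gripper": -1}, {"rx": 0, "ry": 0, "rz": 0, "dx": -14, "dy": -44, "dz": 0, "gripper": -1}, {"rx": 0, "ry": 0, "rz": 0, "dx": -14, "dy": -44, "dz": 0, "gripper": -1}, {"rx": 0, "ry": 0, "rz": 0, "dx": -14, "dy": -43, "dz": 1, "gripper": -1}, {"rx": 0, "ry": 0, "rz": 0, "dx": -12, "dy": -37, "dz": 1, "gripper": -1}, {"rx": 0, "ry": 0, "rz": 0, "dx": -9, "dy": -28, "dz": 1, "gripper": -1}, {"rx": 0, "ry": 0, "rz": 0, "dx": -4, "dy": -12, "dz": 0, "gripper": -1}, {"rx": 0, "ry": 0, "rz": 0, "dx": 0, "dy": 0, "dz": 0, "gripper": -1}, {"rx": 0, "ry": 0, "rz": 0, "dx": 0, "dy": 0, "dz": 0, "gripper": -1}]}}

```text
clock: 19.9
tcp_pos: [0.4738, -0.0953, 0.1497]
orientation: [1.427, 2.799, 0.001]
contact_force: [-0.6, 0.4, -1.3]
grip_width: 0.0457
gripper_force: 30.8
```

```bash
python3 go.py 473.5 -97.5 47 36
```

```text
t 19.9 p [473.8 -95.3 149.7] phi 36.0 w 45.7 q [-0.13  0.31  0.23  2.11 -0.1   0.73  0.8 ] F [-0.6  0.4 -1.3]
to [473.5 -97.5  47. ] rz -0.0 then shift [ -1.7  -1.6 102.7]
```

Emit:
{"method": "step_arm", "body": {"moves": [{"rx": 0, "ry": 0, "rz": 0, "dx": -1.5, "dy": -1.5, "dz": 25, "gripper": -1}, {"rx": 0, "ry": 0, "rz": 0, "dx": 0, "dy": 0, "dz": 30, "gripper": -1}, {"rx": 0, "ry": 0, "rz": 0, "dx": 0, "dy": 0, "dz": 22, "gripper": -1}, {"rx": 0, "ry": 0, "rz": 0, "dx": 0, "dy": 0, "dz": 10, "gripper": -1}, {"rx": 0, "ry": 0, "rz": 0, "dx": 0, "dy": 0, "dz": 5, "gripper": -1}, {"rx": 0, "ry": 0, "rz": 0, "dx": 0, "dy": 0, "dz": 0, "gripper": -1}, {"rx": 0, "ry": 0, "rz": 0, "dx": 0, "dy": 0, "dz": 0, "gripper": -1}]}}

```text
clock: 20.78
tcp_pos: [0.4732, -0.0985, 0.0584]
orientation: [1.428, 2.797, 0.001]
contact_force: [0.2, -0.2, 0.0]
grip_width: 0.0459
gripper_force: 30.8
```

```bash
python3 go.py 473.5 -97.5 47 36; python3 - <<'E'
from h import *
s=r.grab_frame("side");cv2.imwrite("pics/s4.png",s)
z=.0585
print(proj("side",[[.4735,-.0975,.0245],[.4735,-.0975,.0805]]).round(1))
a=cv2.resize(s[120:200,250:340],None,fx=6,fy=6,interpolation=cv2.INTER_CUBIC);cv2.imwrite("pics/v4.png",cv2.convertScaleAbs(a,alpha=1.6))
E
```

```text
t 20.77 p [473.2 -98.5  58.4] phi 35.9 w 45.9 q [-0.08  0.47  0.19  2.16 -0.17  0.52  0.86] F [ 0.2 -0.2  0. ]
to [473.5 -97.5  47. ] rz -0.1 then shift [ 0.7  0.9 11.4]
[[296.1 167.1]
 [297.1 151.7]]
```

View pics/v4.png

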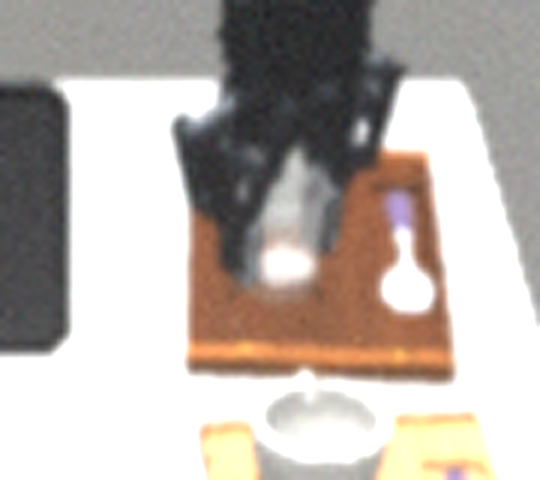

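Emit:
{"method": "step_arm", "body": {"moves": [{"rx": 0, "ry": 0, "rz": 0, "dx": 0, "dy": 1.5, "dz": 3, "gripper": -1}, {"rx": 0, "ry": 0, "rz": 0, "dx": 0, "dy": 0, "dz": 3, "gripper": -1}, {"rx": 0, "ry": 0, "rz": 0, "dx": 0, "dy": 0, "dz": 3, "gripper": -1}, {"rx": 0, "ry": 0, "rz": 0, "dx": 0, "dy": 0, "dz": 1.5, "gripper": -1}, {"rx": 0, "ry": 0, "rz": 0, "dx": 0, "dy": 0, "dz": 0, "gripper": -1}, {"rx": 0, "ry": 0, "rz": 0, "dx": 0, "dy": 0, "dz": 0, "gripper": -1}]}}

```text
clock: 21.58
tcp_pos: [0.4738, -0.0977, 0.0473]
orientation: [1.429, 2.798, 0.0]
contact_force: [0.2, -0.1, -0.2]
grip_width: 0.0455
gripper_force: 30.8
```

Emit:
{"method": "step_arm", "body": {"moves": [{"rx": 0, "ry": 0, "rz": 0, "dx": 0, "dy": 0, "dz": 1, "gripper": -1}, {"rx": 0, "ry": 0, "rz": 0, "dx": 0, "dy": 0, "dz": 0.7, "gripper": -1}, {"rx": 0, "ry": 0, "rz": 0, "dx": 0, "dy": 0, "dz": 0, "gripper": -1}]}}

```text
clock: 21.95
tcp_pos: [0.474, -0.0979, 0.046]
orientation: [1.429, 2.797, 0.0]
contact_force: [-0.9, -0.6, 4.0]
grip_width: 0.0459
gripper_force: 30.5
```

Emit:
{"method": "step_arm", "body": {"moves": [{"rx": 0, "ry": 0, "rz": 0, "dx": 0, "dy": 0, "dz": 0, "gripper": 0.3}, {"rx": 0, "ry": 0, "rz": 0, "dx": 0, "dy": 0, "dz": 0, "gripper": 0.55}, {"rx": 0, "ry": 0, "rz": 0, "dx": 0, "dy": 0, "dz": 0, "gripper": 0.55}, {"rx": 0, "ry": 0, "rz": 0, "dx": 0, "dy": 0, "dz": 0, "gripper": 0.55}, {"rx": 0, "ry": 0, "rz": 0, "dx": 0, "dy": 0, "dz": -10, "gripper": 0.55}, {"rx": 0, "ry": 0, "rz": 0, "dx": 0, "dy": 0, "dz": -30, "gripper": 0.55}, {"rx": 0, "ry": 0, "rz": 0, "dx": 0, "dy": 0, "dz": -50, "gripper": 0.8}, {"rx": 0, "ry": 0, "rz": 0, "dx": 0, "dy": 0, "dz": -10, "gripper": 1}, {"rx": 0, "ry": 0, "rz": 0, "dx": 0, "dy": 0, "dz": 0, "gripper": 1}]}}

```text
clock: 23.08
tcp_pos: [0.4742, -0.0976, 0.1464]
orientation: [1.428, 2.796, 0.002]
contact_force: [-0.9, 0.4, -1.0]
grip_width: 0.0852
gripper_force: 0.0
```

```bash
python3 go.py 582.5 271.5 146 36
```

```text
t 23.07 p [474.2 -97.6 146.4] phi 35.9 w 85.2 q [-0.13  0.31  0.24  2.12 -0.11  0.72  0.81] F [-0.9  0.4 -1. ]
to [582.5 271.5 146. ] rz -0.1 then shift [234.9 304.6   0.6]
```

Emit:
{"method": "step_arm", "body": {"moves": [{"rx": 0, "ry": 0, "rz": 0, "dx": 16, "dy": 21, "dz": 0, "gripper": 1}, {"rx": 0, "ry": 0, "rz": 0, "dx": 26, "dy": 34, "dz": 0, "gripper": 1}, {"rx": 0, "ry": 0, "rz": 0, "dx": 30, "dy": 39, "dz": 0, "gripper": 1}, {"rx": 0, "ry": 0, "rz": 0, "dx": 30, "dy": 39, "dz": 0, "gripper": 1}, {"rx": 0, "ry": 0, "rz": 0, "dx": 30, "dy": 39, "dz": 0, "gripper": 1}, {"rx": 0, "ry": 0, "rz": 0, "dx": 30, "dy": 39, "dz": 0, "gripper": 1}, {"rx": 0, "ry": 0, "rz": 0, "dx": 30, "dy": 39, "dz": 0, "gripper": 1}, {"rx": 0, "ry": 0, "rz": 0, "dx": 26, "dy": 34, "dz": 0, "gripper": 1}, {"rx": 0, "ry": 0, "rz": 0, "dx": 17, "dy": 21, "dz": 0, "gripper": 1}, {"rx": 0, "ry": 0, "rz": 0, "dx": 0, "dy": 0, "dz": 0, "gripper": 1}, {"rx": 0, "ry": 0, "rz": 0, "dx": 0, "dy": 0, "dz": 0, "gripper": 1}]}}

```text
clock: 24.45
tcp_pos: [0.5824, 0.2699, 0.1441]
orientation: [-1.43, -2.796, 0.005]
contact_force: [-0.2, 0.2, -0.1]
grip_width: 0.0854
gripper_force: 0.0
```

```bash
python3 go.py 582.5 271.5 34 36
```

```text
t 24.45 p [582.4 269.9 144.1] phi 35.8 w 85.4 q [-0.64  0.54  0.16  1.74 -0.1   0.87  0.18] F [-0.2  0.2 -0.1]
to [582.5 271.5  34. ] rz -0.2 then shift [  1.3   1.3 110.1]
```

Emit:
{"method": "step_arm", "body": {"moves": [{"rx": 0, "ry": 0, "rz": 0, "dx": 1, "dy": 1, "dz": 30, "gripper": 1}, {"rx": 0, "ry": 0, "rz": 0, "dx": 0, "dy": 0, "dz": 40, "gripper": 1}, {"rx": 0, "ry": 0, "rz": 0, "dx": 0, "dy": 0, "dz": 24, "gripper": 1}, {"rx": 0, "ry": 0, "rz": 0, "dx": 0, "dy": 0, "dz": 11, "gripper": 1}, {"rx": 0, "ry": 0, "rz": 0, "dx": 0, "dy": 0, "dz": 5, "gripper": 1}, {"rx": 0, "ry": 0, "rz": 0, "dx": 0, "dy": 0, "dz": 0, "gripper": 0.3}, {"rx": 0, "ry": 0, "rz": 0, "dx": 0, "dy": 0, "dz": 0, "gripper": -0.2}, {"rx": 0, "ry": 0, "rz": 0, "dx": 0, "dy": 0, "dz": 0, "gripper": -1}, {"rx": 0, "ry": 0, "rz": 0, "dx": 0, "dy": 0, "dz": 0, "gripper": -1}, {"rx": 0, "ry": 0, "rz": 0, "dx": 0, "dy": 0, "dz": 0, "gripper": -1}, {"rx": 0, "ry": 0, "rz": 0, "dx": 0, "dy": 0, "dz": 0, "gripper": -1}, {"rx": 0, "ry": 0, "rz": 0, "dx": 0, "dy": 0, "dz": 0, "gripper": -1}]}}

```text
clock: 25.95
tcp_pos: [0.5838, 0.273, 0.0367]
orientation: [1.429, 2.797, 0.001]
contact_force: [-1.7, -1.4, 6.3]
grip_width: 0.0463
gripper_force: 29.7
```

Emit:
{"method": "step_arm", "body": {"moves": [{"rx": 0, "ry": 0, "rz": 0, "dx": 0, "dy": 0, "dz": -10, "gripper": -1}, {"rx": 0, "ry": 0, "rz": 0, "dx": 0, "dy": 0, "dz": -30, "gripper": -1}, {"rx": 0, "ry": 0, "rz": 0, "dx": 0, "dy": 0, "dz": -30, "gripper": -1}, {"rx": 0, "ry": 0, "rz": 0, "dx": 0, "dy": 0, "dz": -10, "gripper": -1}, {"rx": 0, "ry": 0, "rz": 0, "dx": 0, "dy": 0, "dz": 0, "gripper": -1}]}}

```text
clock: 26.58
tcp_pos: [0.5836, 0.2731, 0.1161]
orientation: [1.429, 2.797, 0.002]
contact_force: [-0.2, -0.4, -2.4]
grip_width: 0.0467
gripper_force: 30.9
```

```bash
python3 go.py 461.6 176.7 117 36
```

```text
t 26.57 p [583.6 273.1 116.1] phi 35.9 w 46.7 q [-0.64  0.58  0.15  1.75 -0.11  0.82  0.19] F [-0.2 -0.4 -2.4]
to [461.6 176.7 117. ] rz -0.1 then shift [  -6.3 -155.4   -1.1]
```

Emit:
{"method": "step_arm", "body": {"moves": [{"rx": 0, "ry": 0, "rz": 0, "dx": -1, "dy": -18, "dz": 0, "gripper": -1}, {"rx": 0, "ry": 0, "rz": 0, "dx": -1.5, "dy": -32, "dz": 0, "gripper": -1}, {"rx": 0, "ry": 0, "rz": 0, "dx": -1.5, "dy": -36, "dz": 0, "gripper": -1}, {"rx": 0, "ry": 0, "rz": 0, "dx": -1, "dy": -36, "dz": 0, "gripper": -1}, {"rx": 0, "ry": 0, "rz": 0, "dx": -1, "dy": -23, "dz": 0, "gripper": -1}, {"rx": 0, "ry": 0, "rz": 0, "dx": 0, "dy": -10, "dz": 0, "gripper": -1}, {"rx": 0, "ry": 0, "rz": 0, "dx": 0, "dy": 0, "dz": 0, "gripper": -1}, {"rx": 0, "ry": 0, "rz": 0, "dx": 0, "dy": 0, "dz": 20, "gripper": -1}, {"rx": 0, "ry": 0, "rz": 0, "dx": 0, "dy": 0, "dz": 25, "gripper": -1}, {"rx": 0, "ry": 0, "rz": 0, "dx": 0, "dy": 0, "dz": 10, "gripper": -1}, {"rx": 0, "ry": 0, "rz": 0, "dx": 0, "dy": 0, "dz": 0, "gripper": -1}, {"rx": 0, "ry": 0, "rz": 0, "dx": 0, "dy": 0, "dz": 0, "gripper": -1}]}}

```text
clock: 28.08
tcp_pos: [0.462, 0.1776, 0.0612]
orientation: [1.429, 2.797, 0.002]
contact_force: [0.3, -0.2, -0.1]
grip_width: 0.0465
gripper_force: 31.0
```

```bash
python3 go.py 461.6 176.7 50 36
```

```text
t 28.07 p [462.  177.6  61.2] phi 35.9 w 46.5 q [-0.6   0.47  0.13  2.13 -0.11  0.54  0.24] F [ 0.3 -0.2 -0.1]
to [461.6 176.7  50. ] rz -0.1 then shift [-0.5 -0.9 11.2]
```

Emit:
{"method": "step_arm", "body": {"moves": [{"rx": 0, "ry": 0, "rz": 0, "dx": -0.5, "dy": -0.5, "dz": 4, "gripper": -1}, {"rx": 0, "ry": 0, "rz": 0, "dx": 0, "dy": 0, "dz": 4, "gripper": -1}, {"rx": 0, "ry": 0, "rz": 0, "dx": 0, "dy": 0, "dz": 3, "gripper": -1}, {"rx": 0, "ry": 0, "rz": 0, "dx": 0, "dy": 0, "dz": 1, "gripper": -1}, {"rx": 0, "ry": 0, "rz": 0, "dx": 0, "dy": 0, "dz": 0, "gripper": -1}, {"rx": 0, "ry": 0, "rz": 0, "dx": 0, "dy": 0, "dz": 0, "gripper": -1}]}}

```text
clock: 28.82
tcp_pos: [0.4611, 0.1764, 0.0487]
orientation: [-1.429, -2.798, 0.0]
contact_force: [-1.8, -1.6, 4.3]
grip_width: 0.0463
gripper_force: 31.1
```

Emit:
{"method": "step_arm", "body": {"moves": [{"rx": 0, "ry": 0, "rz": 0, "dx": 0, "dy": 0, "dz": 0, "gripper": 0.3}, {"rx": 0, "ry": 0, "rz": 0, "dx": 0, "dy": 0, "dz": 0, "gripper": 0.55}, {"rx": 0, "ry": 0, "rz": 0, "dx": 0, "dy": 0, "dz": 0, "gripper": 0.55}, {"rx": 0, "ry": 0, "rz": 0, "dx": 0, "dy": 0, "dz": 0, "gripper": 0.55}, {"rx": 0, "ry": 0, "rz": 0, "dx": 0, "dy": 0, "dz": -10, "gripper": 0.55}, {"rx": 0, "ry": 0, "rz": 0, "dx": 0, "dy": 0, "dz": -30, "gripper": 0.55}, {"rx": 0, "ry": 0, "rz": 0, "dx": 0, "dy": 0, "dz": -50, "gripper": 0.55}, {"rx": 0, "ry": 0, "rz": 0, "dx": 0, "dy": 0, "dz": -40, "gripper": 0.55}, {"rx": 0, "ry": 0, "rz": 0, "dx": 30, "dy": 40, "dz": -10, "gripper": 0.55}, {"rx": 0, "ry": 0, "rz": 0, "dx": 30, "dy": 40, "dz": 0, "gripper": 0.55}, {"rx": 0, "ry": 0, "rz": 0, "dx": 30, "dy": 40, "dz": 0, "gripper": 0.55}, {"rx": 0, "ry": 0, "rz": 0, "dx": 30, "dy": 40, "dz": 0, "gripper": 0.55}, {"rx": 0, "ry": 0, "rz": 0, "dx": 30, "dy": 10, "dz": 0, "gripper": 0.55}, {"rx": 0, "ry": 0, "rz": 0, "dx": 0, "dy": 0, "dz": 0, "gripper": 0.55}]}}

```text
clock: 30.58
tcp_pos: [0.5091, 0.4011, 0.1888]
orientation: [-1.421, -2.8, -0.001]
contact_force: [0.1, -0.7, -0.7]
grip_width: 0.0663
gripper_force: 0.0
```

```bash
python3 - <<'E'
from h import *
s=r.grab_frame("side");t=r.grab_frame("top")
a=cv2.resize(t[190:290,215:450],None,fx=3,fy=3,interpolation=cv2.INTER_CUBIC);b=cv2.resize(s[120:250,190:425],None,fx=3,fy=3)[60:350]
cv2.imwrite("pics/v5.png",np.vstack([cv2.convertScaleAbs(a[:300],alpha=1.4),b]))
W=np.array([[.4686,.0749],[.4616,.1767],[.4671,-.1993],[.4735,-.0975]])
H=[.064,.073,.064,.073]
print([((proj("top",[[*w,h]])[0]-[215,190])*3).round(0) for w,h in zip(W,H)])
print([((proj("top",[[*w,.017]])[0]-[215,190])*3).round(0) for w in W])
E
```

```text
[array([249., 126.]), array([114., 138.]), array([611., 122.]), array([479., 115.])]
[array([247., 129.]), array([117., 140.]), array([596., 124.]), array([467., 118.])]
```

View pics/v5.png

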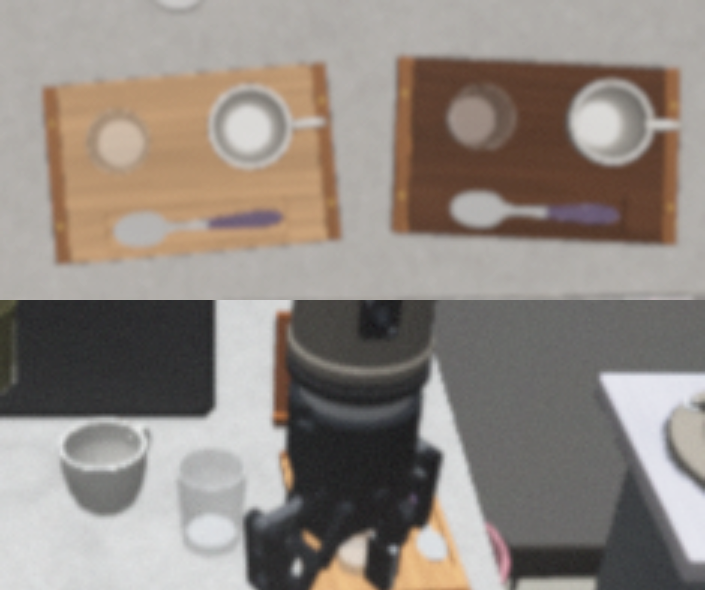

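The top view shows both cups and both glasses within about 3 mm of their well centres, with both handles to the right and the spoons untouched.

```bash
python3 -c "
from bench import r
print(r.hand_in())"
```

```text
the job is handed in; nothing more can be done
None
```

I set an espresso cup (handle to the right) and a red-line shot glass in the wells of each board and handed the job in at about 31 s; the last top view showed all four within about 3 mm of their well centres, but the hand-in gave no verdict.

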